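Nest the channel offcuts in the cradle and set the valve to float

TASK

Bundle the aluminium channel offcuts in the three-lane cradle on top of the hydraulic lift: lay the two channels that lie open side up on the table in the two empty lanes (leave the one in the middle lane there), then lift each channel that hangs on the hanger up and off its arm and set it open side down astride two neighbouring channels, one over each gap, pushed fully home so that the flanges interlock, ends roughly lined up with those below. When the whole bundle is nested, push the lift valve's lever away past its stiff detent into the float notch; do not knock the oil can over.

Things in the scene. Friction and masses are not known exactly. Their poses are not given: they have to be found in the camera images.
- cradle: fixed lift: a steel column under a deck, 222 mm (its x) by 90 mm (its y); origin on the table under its centre, z up. Plywood floor 160 mm up. Three lanes side by side along its x, 75 mm apart, 56 wide, 78 long, parted and edged by ribs 10 mm high, 19 mm wide between lanes. Channels lie along the cradle's y; seated neighbours have about 25 mm between them for fingers
- lane0 (a point): floor centre of the lane nearest the robot, 160 mm above the table: a seated open-up channel has its origin here. Axes as the cradle's
- lane1 (a point): floor centre of the middle lane (holds up_mid)
- lane2 (a point): floor centre of the lane farthest from the robot
- gap0 (a point): midway between lane0 and lane1, 164 mm above the table: a fully home open-down channel has its origin here (flange tips on the webs below, its web on the flange tops below, 200 mm above the table). It has about 4.5 mm play to either side when the channels below are centred. Axes as the cradle's
- gap1 (a point): the same midway between lane1 and lane2
- up_mid: channel offcut of the same plain aluminium U section: 70 mm long (its x), 50 mm wide over the flanges (its y), 40 mm high, walls 4 mm, about 150 g (varies by a third); open side up, already lying in the middle lane. Origin at the centre of its underside, z up
- up_a: channel offcut of the same plain aluminium U section: 70 mm long (its x), 50 mm wide over the flanges (its y), 40 mm high, walls 4 mm, about 150 g (varies by a third); open side up on the table at the start. Origin at the centre of its underside (outside of the web), z up
- up_b: channel offcut of the same plain aluminium U section: 70 mm long (its x), 50 mm wide over the flanges (its y), 40 mm high, walls 4 mm, about 150 g (varies by a third); open side up on the table at the start. Origin at the centre of its underside (outside of the web), z up
- down_a: channel offcut of the same plain aluminium U section: 70 mm long (its x), 50 mm wide over the flanges (its y), 40 mm high, walls 4 mm, about 150 g (varies by a third); open side down, hanging astride one of the hanger's arms at the start, or absent. Origin at the centre of its open side, level with the flange tips, z up: top of the web at z 40 mm, underside of the web at 36 mm
- down_b: channel offcut of the same plain aluminium U section: 70 mm long (its x), 50 mm wide over the flanges (its y), 40 mm high, walls 4 mm, about 150 g (varies by a third); open side down, hanging astride one of the hanger's arms at the start, or absent (one or both of down_a and down_b are there). Origin as down_a
- hanger: fixed grey steel stand on the white tray's floor (30 mm above the table); origin under its 60 x 170 mm base, z up. Two level flat arms, 22 mm wide, 6 mm thick, 100 mm apart, reach to its -x (to the robot), tops 185 mm above the origin; each ends in an upturned tip 14 mm above the arm; the post behind rises no higher than the arm. A hanging channel's x lies along the arm
- arm0 (a point): top of the right-hand arm where the middle of a hanging channel rests
- arm1 (a point): top of the left-hand arm where the middle of a hanging channel rests
- valve: fixed grey hydraulic valve block, 70 x 50 x 36 mm with two dark cheeks to 49 mm; origin under its centre, z up; the lever pivots 44 mm above the origin and swings towards its +x (away from the robot)
- valve_lever (a joint): lever angle in rad: 0 in the working notch (leaning 0.28 towards the robot), grows as the top is pushed to the block's +x; soft at first, then a stiff detent, hardest near 0.16 (about 9 N at the knob), over at 0.28, then it snaps on into the float notch, a stop at 0.56. It stays in either notch by itself
- lever_knob (a point): centre of the black ball knob, 30 mm across, on top of the lever, 110 mm from the pivot (about 150 mm above the table)
- oil_can: red oil can, 70 mm across, 150 mm high with its spout, standing beyond the cradle to its left; origin at the centre of its underside. Fixed things stand all round: bottles 80 to 90 mm high beside the two channels on the table, bottles 200 mm high left of the cradle, a grey box 215 mm high by the valve, a clear bin 280 mm high right of the cradle; a tall tool chest and a tall black post behind

How it is judged:
By the outcome, as a careful person would: the job done as asked, in the order asked, and still so for the second after the job is handed in, with the robot touching nothing.
Of down_a, down_b only 1 to 2 are there at a start; the rules pass over those that are not, and their reading is None.
At some moment in a run one of up_a, up_b may be knocked a few centimetres aside while the robot is not near it.
It also fails if it takes over 200 s, if anything falls off the work surface, if the arm or the gripper's body presses on something with over 40 N, if the wrist force passes 120 N, or if a joint passes its speed limit or range.

ROBOT

A 6-joint arm with a two-finger parallel gripper is mounted at the origin on a cart in front of the work surface, level with it; the furniture and walls round the work are solid. World frame = base frame: x ahead of the robot, y to its left, z up, the work surface at z = 0. Lengths are in m, angles in rad, forces in N, time in s.
With the tool pointing down it reaches from about 0.35 to 1 m from the base axis. Payload 7.1 kg.
Tool frame: the origin (TCP) lies between the finger pads; the fingertips stand 22 mm ahead of it and the grasp point (between the pads) lies 3 mm ahead of it; z points along the fingers, y is the line along which they close (so a half turn about z gives the same grasp; the last joint's range is limited). The gripper opens to 85 mm and grips with 20 to 120 N. Pads are 22 mm wide; open, the fingers measure 114 mm over their backs; the gripper's body (76 mm by 85 mm) begins 54 mm behind the grasp point. The pads swing forward as they close: fully open they stand 13 mm farther back than shut.
Start: joints at [1.181, 0.423, 1.63, -0, 1.089, -0.019], TCP at [0.226, 0.583, 0.253] pointing down, gripper open.
Joint ranges: [-3, 3], [-0.9, 2.11], [0.09, 2.58], [-1.31, 4.45], [0.11, 2.69], [-2.54, 2.54]. Speed limits (rad/s): [2.39, 2.39, 3.01, 3.14, 3.14, 3.14].

INTERFACE

Orientations are given as a rotation vector (axis times angle).
In Python, from rig import manip, imaging, jaws, sign_off gives the robot as it stands (manip), with the cameras (imaging), the job as plain functions and the gripper (jaws). Calls block until the motion is done:
- manip.move_to(position, orientation): joint-space move of the TCP to a pose.
- manip.servo_line(position, orientation=None, rate=0.15): straight line of the TCP; orientation=None keeps the orientation; rate is the mean speed in m/s.
- manip.set_joints(angles): joint-space move.
- jaws.command_gripper(opening, f_grip=None): finger opening in m; f_grip is the grip in N (None keeps the last); returns when the fingers have stopped.
- manip.hold(seconds).
- manip.solve_ik(position, orientation): joint angles nearest the present ones, or None.
- imaging.camera(name): name is "scene" or "top"; returns a dict with "image" (420x560x3 uint8, red, green, blue), "fx", "fy", "cx", "cy" (pixels), "cam_to_world" (4x4, takes a point from camera to world coordinates). Camera axes: x right, y down, z forward; pixel columns grow to the right and rows downward; lengths in m; the calibration is good to about 2 mm. A picture is of the moment at which its call begins. There is no depth.
A pose or a line that the arm cannot do raises manip.IKError and nothing moves.
- sign_off(): hands the job in; it is judged then, once.
Readings, each from a call of its own:
- manip.get_time(): time.
- manip.get_joint_positions(): joint angles.
- manip.get_joint_vel(): joint speeds.
- manip.get_tau(): joint torques, N m.
- manip.get_position(): TCP position.
- manip.get_ee_rot(): TCP orientation.
- manip.get_contact_force(): force on the tool from outside, world axes, zero at the start.
- manip.get_torque(): the same for the moment, N m.
- manip.get_width(): finger opening in m.
- manip.get_grip_force(): force on a finger pad.
Only numpy, scipy, OpenCV 4.12 (cv2) and the standard library are available. Lean on these libraries where they do the work, as an engineer would, in place of code of your own. Each camera call takes 0.05 s, during which the arm holds its last target. There are 200 camera calls.

## Working session

There is one attempt and no reset: what is moved stays moved. The work goes in short steps, each a Python script; the robot and the scene stay as the last script left them, time stands still between calls to the robot, and variables do not carry over. Pictures are saved under pics/ and viewed, at most 14 in all, crops included, and the job is handed in when it is done.

```bash
ls; mkdir -p pics
python3 - <<'E'
from rig import manip, imaging, jaws, sign_off
import cv2, numpy as np
for n in ["scene","top"]:
    c=imaging.camera(n); cv2.imwrite(f"pics/{n}0.png",c["image"][:,:,::-1])
    np.set_printoptions(precision=4,suppress=True)
    print(n,c["fx"],c["fy"],c["cx"],c["cy"]);print(c["cam_to_world"])
print(manip.get_time(),manip.get_ee_rot(),manip.get_width())
E
```

```text
pics
rig.py
scene 503.38879398147475 503.38879398147475 275.3068849118891 210.35347214083362
[[-0.2654  0.8502 -0.4546  1.1702]
 [ 0.9641  0.2336 -0.1261  0.1877]
 [-0.001  -0.4718 -0.8817  1.3652]
 [ 0.      0.      0.      1.    ]]
top 448.35506124574215 448.35506124574215 278.59815822626206 206.96878327062294
[[ 0.0134 -0.9904  0.1373  0.3683]
 [-0.9999 -0.013   0.0041  0.0201]
 [-0.0023 -0.1373 -0.9905  1.4041]
 [ 0.      0.      0.      1.    ]]
0.1 [-0.5791 -3.0875  0.0023] 0.08530353093693538
```

View pics/scene0.png

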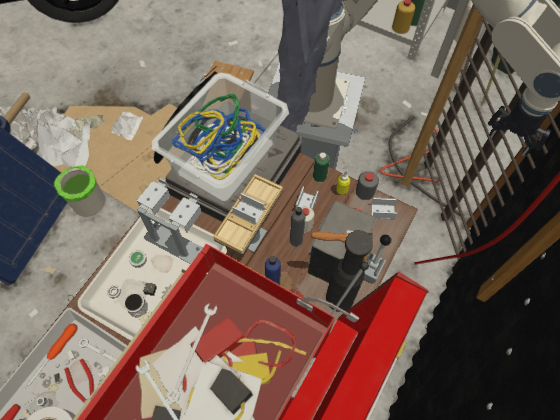

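View pics/top0.png

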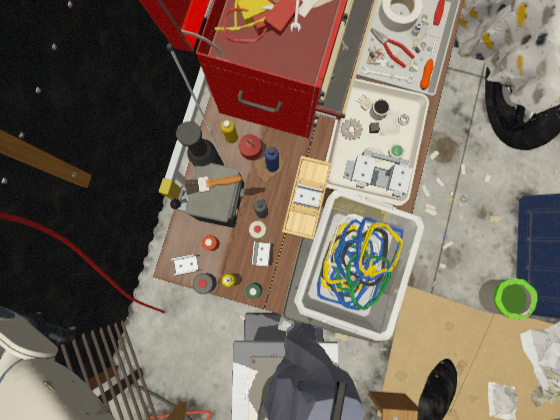

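The scene view shows two hanging channels on the hanger (about 150,195 and 185,210), the cradle at (250,210), up channels at (305,203) and (383,208), and the knob at (385,240). In the top view the up channels are at (185,265) and (262,254), the cradle at (307,196), the hanger at (378,173) and the knob near (175,203). Next I'll enlarge both.

Run:
```python
import cv2
a=cv2.imread("pics/top0.png")[115:305,150:420]; cv2.imwrite("pics/topc.png",cv2.resize(a,None,fx=2.96,fy=2.96,interpolation=cv2.INTER_CUBIC))
a=cv2.imread("pics/scene0.png")[140:300,120:420]; cv2.imwrite("pics/scenec.png",cv2.resize(a,None,fx=2.66,fy=2.66,interpolation=cv2.INTER_CUBIC))
```

```text
(no output)
```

View pics/topc.png

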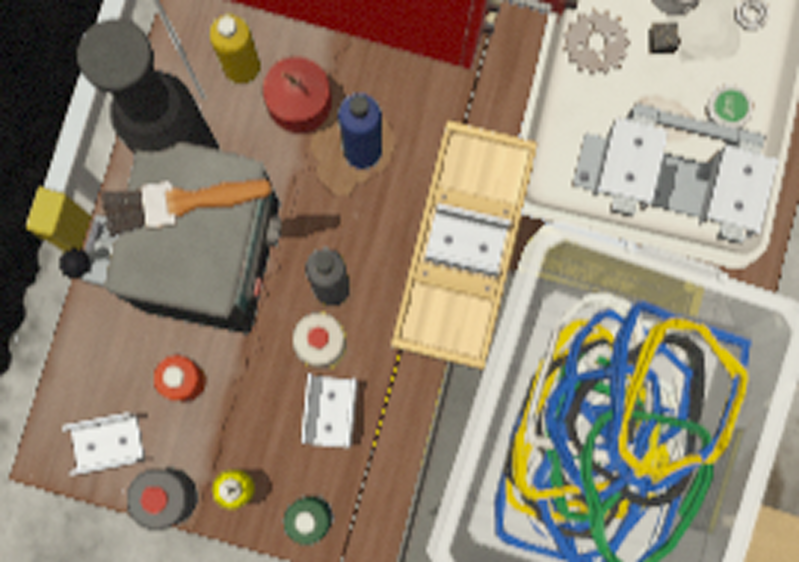

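View pics/scenec.png

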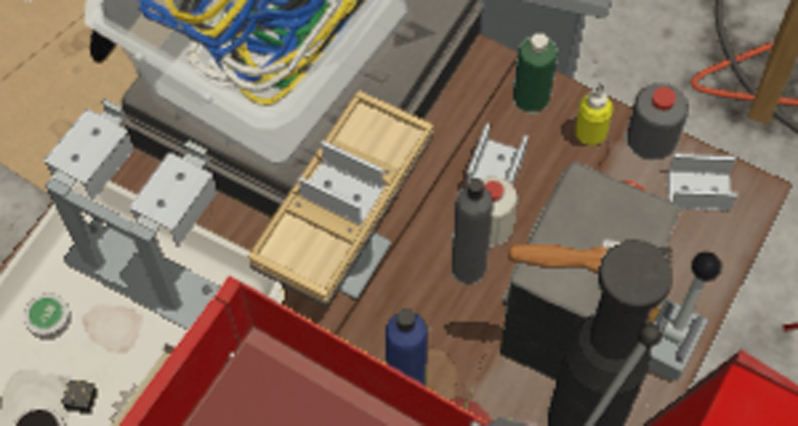

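The top crop shows the two holes in each web: (97,447)/(122,440), (331,396)/(329,427), mid lane (449,240)/(484,246), and hanging (637,157)/(630,190) and (748,175)/(743,210). The cradle's corners are near (448,122), (536,142), (485,366) and (393,345). I'll triangulate the holes, the cradle corners and the knob.

```bash
cat > h.py <<'E'
import cv2, numpy as np
from rig import manip, imaging, jaws, sign_off
from scipy.spatial.transform import Rotation as R
np.set_printoptions(precision=4,suppress=True)
def ray(c,px):
    d=np.array([(px[0]-c["cx"])/c["fx"],(px[1]-c["cy"])/c["fy"],1.0]); M=c["cam_to_world"]
    d=M[:3,:3]@d; return M[:3,3],d/np.linalg.norm(d)
def plane(c,px,z):
    o,d=ray(c,px); return o+d*(z-o[2])/d[2]
def proj(c,p):
    M=c["cam_to_world"]; q=M[:3,:3].T@(np.asarray(p)-M[:3,3])
    return np.array([c["fx"]*q[0]/q[2]+c["cx"],c["fy"]*q[1]/q[2]+c["cy"]])
def tri(c1,p1,c2,p2):
    o1,d1=ray(c1,p1);o2,d2=ray(c2,p2)
    s=np.linalg.lstsq(np.c_[d1,-d2],o2-o1,rcond=None)[0]
    a,b=o1+s[0]*d1,o2+s[1]*d2; return (a+b)/2,np.linalg.norm(a-b)
def dots(c):
    """dark round holes in pale metal: list of pixel centres"""
    g=cv2.resize(cv2.cvtColor(c["image"],cv2.COLOR_RGB2GRAY),None,fx=6,fy=6,interpolation=cv2.INTER_CUBIC)
    bh=cv2.morphologyEx(g,cv2.MORPH_BLACKHAT,cv2.getStructuringElement(cv2.MORPH_ELLIPSE,(31,31)))
    n,l,st,ce=cv2.connectedComponentsWithStats((bh>28).astype(np.uint8))
    hsv=cv2.cvtColor(c["image"],cv2.COLOR_RGB2HSV); pale=((hsv[...,1]<40)&(hsv[...,2]>135)).astype(np.uint8)
    out=[]
    for i in range(1,n):
        x,y=(ce[i]+.5)/6-.5; w,h=st[i,2],st[i,3]
        if 6<=w<=28 and 6<=h<=28 and max(w,h)<2.2*min(w,h):
            r=cv2.getRectSubPix(pale,(7,7),(float(x),float(y)))
            if r.mean()>.6: out.append((x,y))
    return np.array(out)
def pairs(ct,cs,lo=.018,hi=.04):
    """triangulate holes seen in both views, then pair them into channels"""
    P=[]
    dt,ds=dots(ct),dots(cs)
    for a in dt:
        for b in ds:
            p,e=tri(ct,a,cs,b)
            if e<.005 and -.01<p[2]<.26 and .2<p[0]<1: P.append(p)
    out=[]
    for i in range(len(P)):
        for j in range(i):
            d=P[i]-P[j]
            if lo<np.linalg.norm(d)<hi and abs(d[2])<.006: out.append((P[i]+P[j]).tolist()and np.r_[(P[i]+P[j])/2,np.arctan2(d[1],d[0])%np.pi,np.linalg.norm(d)])
    return np.array(out)
E
python3 - <<'E'
from h import *
ct,cs=imaging.camera("top"),imaging.camera("scene")
for c,off in((ct,0),(cs,0)):
    d=dots(c); print(len(d)); 
    m=d[(d[:,0]>120)&(d[:,0]<430)&(d[:,1]>130)&(d[:,1]<300)]; print(m.round(1).tolist())
print(pairs(ct,cs))
# cradle
for c,win in((ct,(280,345,145,250)),(cs,(205,295,165,265))):
    x0,x1,y0,y1=win; hsv=cv2.cvtColor(c["image"],cv2.COLOR_RGB2HSV)
    m=np.zeros(hsv.shape[:2],np.uint8); m[y0:y1,x0:x1]=cv2.inRange(hsv,(14,60,140),(28,200,255))[y0:y1,x0:x1]
    m=cv2.morphologyEx(m,cv2.MORPH_CLOSE,np.ones((25,25)))
    k=max(cv2.findContours(m,0,2)[0],key=cv2.contourArea); b=cv2.boxPoints(cv2.minAreaRect(k)); print(b.round(1).tolist())
    print(np.array([plane(c,p,.17) for p in b]))
E
```

```text
94
[[359.6, 134.0], [358.3, 137.2], [345.4, 138.1], [349.4, 139.2], [362.6, 153.4], [399.5, 158.1], [405.7, 160.2], [347.1, 160.7], [407.9, 161.1], [365.2, 162.5], [406.3, 163.2], [402.2, 172.1], [346.9, 174.3], [362.4, 174.4], [343.4, 176.8], [399.2, 184.0], [403.0, 193.3], [301.0, 195.6], [361.0, 197.0], [312.9, 198.3], [365.6, 197.7], [385.7, 202.4], [411.8, 212.2], [347.7, 217.9], [367.7, 226.3], [352.2, 236.2], [261.5, 248.2], [420.6, 256.7], [191.8, 256.1], [182.4, 258.0], [260.5, 259.2], [177.4, 258.8], [191.1, 263.4], [180.3, 265.5], [377.6, 265.8], [332.4, 266.5], [153.0, 275.7], [135.1, 294.4]]
98
[[192.3, 158.8], [190.9, 163.1], [199.0, 164.8], [155.5, 189.2], [147.8, 198.9], [307.9, 198.8], [187.3, 205.9], [146.0, 206.0], [147.7, 207.8], [242.8, 208.8], [150.9, 208.7], [377.0, 210.1], [388.2, 210.6], [145.4, 211.4], [154.0, 213.6], [253.7, 213.9], [180.0, 216.0], [176.0, 222.0], [178.0, 223.1], [186.0, 230.8], [188.5, 240.5], [197.2, 248.5], [220.2, 248.8], [144.9, 254.2], [181.8, 258.9], [185.2, 260.8], [143.1, 297.0]]
[[ 0.9968 -0.3499 -0.0031  1.4007  0.0278]
 [ 0.6516 -0.3043  0.2162  0.2153  0.0387]
 [ 0.6415 -0.2048  0.2147  2.9008  0.034 ]
 [ 0.6163 -0.3039  0.2148  2.8767  0.034 ]
 [ 0.5705 -0.0545  0.1586  1.3531  0.0342]
 [ 0.3788  0.3115  0.      1.7765  0.034 ]]
[[280.0, 155.0], [344.0, 155.0], [344.0, 249.0], [280.0, 249.0]]
[[ 0.6875  0.0232  0.17  ]
 [ 0.6898 -0.1574  0.17  ]
 [ 0.4253 -0.1557  0.17  ]
 [ 0.423   0.0198  0.17  ]]
[[179.8000030517578, 231.10000610351562], [220.0, 153.8000030517578], [283.20001220703125, 186.60000610351562], [243.0, 264.0]]
[[ 0.6805 -0.2095  0.17  ]
 [ 0.4186 -0.1848  0.17  ]
 [ 0.4766  0.0182  0.17  ]
 [ 0.7252 -0.0214  0.17  ]]
```

```bash
cat >> h.py <<'E'
def cradle(c,win):
    x0,x1,y0,y1=win; hsv=cv2.cvtColor(c["image"],cv2.COLOR_RGB2HSV)
    m=np.zeros(hsv.shape[:2],np.uint8); m[y0:y1,x0:x1]=cv2.inRange(hsv,(12,50,120),(30,200,255))[y0:y1,x0:x1]
    m=cv2.resize(m,None,fx=4,fy=4,interpolation=cv2.INTER_LINEAR); m=cv2.morphologyEx((m>127).astype(np.uint8),cv2.MORPH_OPEN,np.ones((11,11)))
    ks=[k for k in cv2.findContours(m,0,2)[0] if cv2.contourArea(k)>600]
    hull=cv2.convexHull(np.vstack(ks)); return (cv2.minAreaRect(hull),cv2.approxPolyN(hull,4)[0].reshape(-1,2)/4.-.4,m)
E
python3 - <<'E'
from h import *
ct,cs=imaging.camera("top"),imaging.camera("scene")
vis=[]
for c,win in((ct,(275,345,150,245)),(cs,(205,295,165,260))):
    r,b,m=cradle(c,win); print(b.round(1).tolist()); P=np.array([plane(c,p,.17) for p in b]);print(P,P.mean(0),np.linalg.norm(np.diff(P,axis=0),axis=1))
    x0,x1,y0,y1=win; im=cv2.resize(c["image"][:,:,::-1],None,fx=4,fy=4,interpolation=cv2.INTER_CUBIC)
    cv2.polylines(im,[np.int32(b*4+2)],True,(0,0,255),1); vis.append(im[y0*4:y0*4+380,x0*4:x0*4+360][:380])
vis[0]=cv2.copyMakeBorder(vis[0],0,380-vis[0].shape[0],0,360-vis[0].shape[1],0)
cv2.imwrite("pics/crad.png",np.hstack(vis))
E
```

```text
[[274.6, 274.1], [274.6, 150.1], [325.4, 149.4], [348.6, 207.4]]
[[ 0.3547  0.0336  0.17  ]
 [ 0.7015  0.0387  0.17  ]
 [ 0.7056 -0.1048  0.17  ]
 [ 0.5408 -0.1692  0.17  ]] [ 0.5756 -0.0504  0.17  ] [0.3469 0.1436 0.1769]
[[242.6, 253.1], [210.8, 236.8], [253.8, 172.4], [295.4, 189.1]]
[[ 0.6967 -0.0313  0.17  ]
 [ 0.6746 -0.1251  0.17  ]
 [ 0.4533 -0.0734  0.17  ]
 [ 0.4753  0.0524  0.17  ]] [ 0.575  -0.0443  0.17  ] [0.0964 0.2273 0.1277]
```

View pics/crad.png

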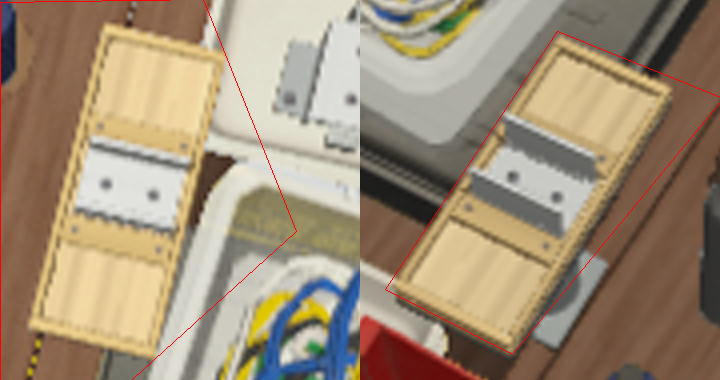

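The cradle's top corners are clear by eye. In the left panel they are at (30,326), (106,25), (223,60) and (155,356). In the right panel the matching ones are (311,88), (151,347), (28,287) and (197,33), after subtracting the 360 offset.

Run:
```python
from h import *
ct,cs=imaging.camera("top"),imaging.camera("scene")
T=np.array([(30,326),(106,25),(223,60),(155,356)])/4+[275,150]-.4
S=np.array([(311,88),(151,347),(28,287),(197,33)])/4+[205,165]-.4
P=[]
for a,b in zip(T,S):
    p,e=tri(ct,a,cs,b); P.append(p); print(p,round(e,4),plane(ct,a,.17)[:2],plane(cs,b,.17)[:2])
P=np.array(P); print("centre",P.mean(0)); 
for c,q in((ct,T),(cs,S)):
    Q=np.array([plane(c,p,.17)for p in q]); d=Q[1]-Q[0]+Q[2]-Q[3]; w=Q[1]-Q[2]+Q[0]-Q[3]; print(Q.mean(0),"yaw",np.arctan2(d[1],d[0]),np.arctan2(-w[0],w[1]),np.linalg.norm(d)/2,np.linalg.norm(w)/2)
# knob: dark blob
for n,c,win in(("top",ct,(165,185,195,212)),("sc",cs,(375,396,228,252))):
    x0,x1,y0,y1=win; g=c["image"][y0:y1,x0:x1].max(2); m=(g<60).astype(np.uint8)
    k,l,st,ce=cv2.connectedComponentsWithStats(m); print(n,[(ce[i]+[x0,y0],st[i]) for i in range(1,k) if st[i,4]>15])
print("up_R", [plane(ct,p,.0) for p in((261.5,248.2),(260.5,259.2))])
```

```text
[0.4729 0.0147 0.1627] 0.0002 [0.4723 0.0146] [0.4771 0.0158]
[ 0.6883 -0.036   0.1598] 0.0016 [ 0.6858 -0.0364] [ 0.6922 -0.0334]
[ 0.666  -0.124   0.1552] 0.0071 [ 0.6616 -0.1189] [ 0.6727 -0.1237]
[ 0.4531 -0.0727  0.1672] 0.0017 [ 0.4527 -0.0716] [ 0.4549 -0.0729]
centre [ 0.5701 -0.0545  0.1612]
[ 0.5681 -0.053   0.17  ] yaw -0.22851789681322907 -0.2537016912372854 0.21687631298478344 0.08714580158610373
[ 0.5742 -0.0535  0.17  ] yaw -0.22693761648546956 -0.22861611852218916 0.22215490984343764 0.09190481594442677
top [(array([175.1333, 203.48  ]), array([ 6,  4, 10, 10, 75], dtype=int32))]
sc [(array([384.9341, 239.7802]), array([ 5,  7, 11, 11, 91], dtype=int32))]
up_R [array([0.4322, 0.0775, 0.    ]), array([0.3981, 0.08  , 0.    ])]
```

```bash
python3 - <<'E'
from h import *
ct,cs=imaging.camera("top"),imaging.camera("scene")
T=lambda x,y:(x/2.96+150,y/2.96+115); S=lambda x,y:(x/2.66+120,y/2.66+140)
print("knob",tri(ct,(175.1,203.5),cs,(384.9,239.8)), plane(ct,(175.1,203.5),.15),plane(cs,(384.9,239.8),.15))
print("blackbottle",tri(ct,T(155,498),cs,S(663,97)), plane(ct,T(160,498),.08))
print("white bottle",tri(ct,T(318,337),cs,S(493,188)))
print("box",[plane(ct,T(*p),.215)[:2] for p in((133,150),(272,180),(250,325),(105,290))])
print("bin",[plane(ct,T(*p),.28)[:2] for p in((540,225),(798,300),(430,555))])
print("darkbottle",plane(ct,T(325,262),.2),"blue",plane(ct,T(360,105),.2),"can",tri(ct,T(297,92),cs,S(472,415)))
for a,b in(((180.3,265.5),(377.0,210.1)),):pass
print("mid at .163: ",[(plane(ct,(301,195.6),.163)+plane(ct,(312.9,198.3),.163))/2,(plane(cs,(242.8,208.8),.163)+plane(cs,(253.7,213.9),.163))/2])
for p in((.4152,.079,.04),(.3788,.3115,.04)):
  for yaw in(0,np.pi/2): print(manip.solve_ik(p,(R.from_euler("z",yaw)*R.from_rotvec([np.pi,0,0])).as_rotvec()))
E
cat >> h.py <<'E'
C=np.array([.571,-.0537]); YAW=-.228
ux=np.array([np.cos(YAW),np.sin(YAW)]); uy=np.array([-ux[1],ux[0]])
def ori(a): return (R.from_euler("z",a)*R.from_rotvec([np.pi,0,0])).as_rotvec()
def at(xy,z): return [float(xy[0]),float(xy[1]),float(z)]
def lower(xy,z,a,over=.003,f=5,rate=.03):
    """from just above, step down until the load is taken up; returns final TCP z"""
    f0=manip.get_contact_force()[2]; h=z+.008
    while h>z-over:
        manip.servo_line(at(xy,h),ori(a),rate=rate); d=manip.get_contact_force()[2]-f0
        if d>f: break
        h-=.001
    print("lowered: target %.4f stopped %.4f actual %.4f dF %.1f"%(z,h,manip.get_position()[2],d)); return h
def dF(): return np.round(manip.get_contact_force(),1)
E
python3 - <<'E'
from h import *
ct,cs=imaging.camera("top"),imaging.camera("scene")
d=dots(ct); d=d[(np.abs(d-[261,253.7])<12).all(1)]; print(d.tolist())
p=[plane(ct,q,.003)[:2] for q in d]; c=(p[0]+p[1])/2; v=p[0]-p[1]; a=np.arctan(v[1]/v[0]); c=c+[.0015,0]; print(c,a)
c=c-.006*np.array([np.cos(a),np.sin(a)])
manip.servo_line([.24,.57,.34],rate=.3)
manip.move_to(at(c,.2),ori(a)); manip.servo_line(at(c,.06),rate=.2); manip.servo_line(at(c,.038),rate=.06); print(dF())
jaws.command_gripper(.045,30); print("w",manip.get_width(),manip.get_grip_force(),dF(),manip.get_position())
manip.servo_line(at(c,.06),rate=.08);print(manip.get_width(),manip.get_grip_force(),dF(),manip.get_time())
c1=imaging.camera("scene"); cv2.imwrite("pics/s1.png",cv2.resize(c1["image"][150:290,240:420,::-1],None,fx=4,fy=4,interpolation=cv2.INTER_CUBIC))
E
```

```text
[[261.5192307692308, 248.18422519509477], [260.4867149758454, 259.1340579710145]]
[0.4167 0.0786] -0.07569967300630039
[-0.4 -0.4 -0.2]
w 0.049550776325145665 31.590338945388794 [-1.2 -0.4  4. ] [0.4109 0.0791 0.0383]
0.04957943848574431 31.444226503372192 [ 0.4 -0.  -1.9] 5.2
```

View pics/s1.png

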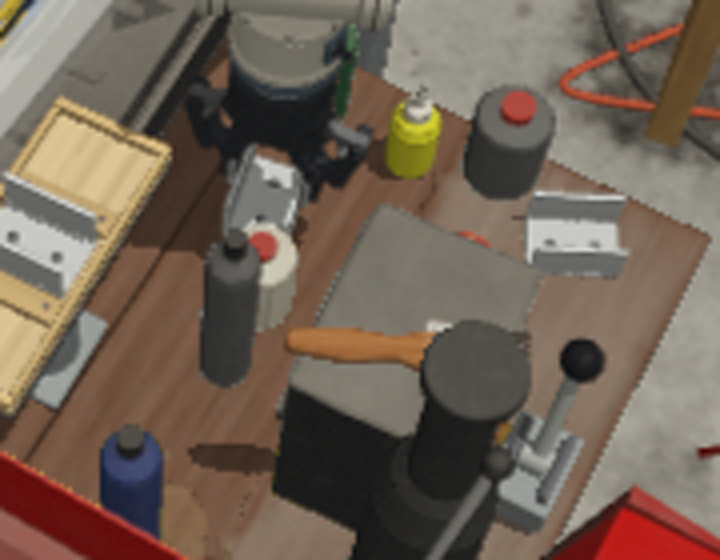

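The channel is held level between the pads, at about (265,190) in the crop. The bin stands close on the cradle's right, so I'll regrip 8 mm toward the other end. That keeps the gripper body off the bin at lane0.

```bash
cat >> h.py <<'E'
AL=YAW+np.pi/2   # tool x along cradle +y
def lane(i): return C+(i-1)*.075*ux
E
python3 - <<'E'
from h import *
a=-.0757; c=np.array(manip.get_position()[:2]); e=np.array([np.cos(a),np.sin(a)])
manip.servo_line(at(c,.0385),rate=.06); jaws.command_gripper(.08); 
manip.servo_line(at(c,.046),rate=.1); c=c+.014*e; manip.servo_line(at(c,.046),rate=.08); manip.servo_line(at(c,.043),rate=.05); print(dF())
jaws.command_gripper(.045,30); print("w",manip.get_width(),manip.get_grip_force(),dF())
manip.servo_line(at(c,.36),rate=.25); print(manip.get_width(),dF())
t=lane(0)+.008*uy; print(t)
manip.move_to(at(t,.36),ori(AL)); manip.servo_line(at(t,.215),rate=.15); print(dF())
lower(t,.203,AL); print(dF(),manip.get_time())
E
```

```text
[-0.  -0.1  0.8]
w 0.04910684728729057 31.563615202903748 [-0.1 -0.3  2.5]
0.04938285079588733 [ 0.1  0.4 -1.9]
[ 0.4997 -0.029 ]
[ 1.5 -0.3 -1.5]
lowered: target 0.2030 stopped 0.2020 actual 0.2031 dF 11.7
[-4.2 -0.5 10.2] 13.9083
```

Run:
```python
from h import *
t=manip.get_position(); jaws.command_gripper(.057); print(dF())
manip.servo_line([t[0],t[1],.30],rate=.15); manip.servo_line([t[0]-.02,t[1]+.15,.36],rate=.3)
ct,cs=imaging.camera("top"),imaging.camera("scene"); P=pairs(ct,cs,.028,.04); print(P)
for q in P:
    d=q[:2]-C; print("cradle frame",d@ux,d@uy)
cv2.imwrite("pics/s2.png",np.hstack([cv2.resize(cs["image"][160:260,200:300,::-1],(400,400),interpolation=cv2.INTER_CUBIC),cv2.resize(ct["image"][145:245,260:360,::-1],(400,400),interpolation=cv2.INTER_CUBIC)]));print(manip.get_time())
```

```text
[-0.5 -0.1  0.4]
[[ 0.6516 -0.3043  0.2162  0.2144  0.0387]
 [ 0.6415 -0.2048  0.2148  2.9013  0.034 ]
 [ 0.6163 -0.3039  0.2148  2.8767  0.0341]
 [ 0.5705 -0.0545  0.1585  1.3531  0.0342]]
cradle frame 0.13513756578557745 -0.22589135977645647
cradle frame 0.10285820574059487 -0.13122995577194166
cradle frame 0.10065528149561659 -0.2335324052576434
cradle frame -0.0003238984701656115 -0.0009309533951933155
15.75
```

View pics/s2.png

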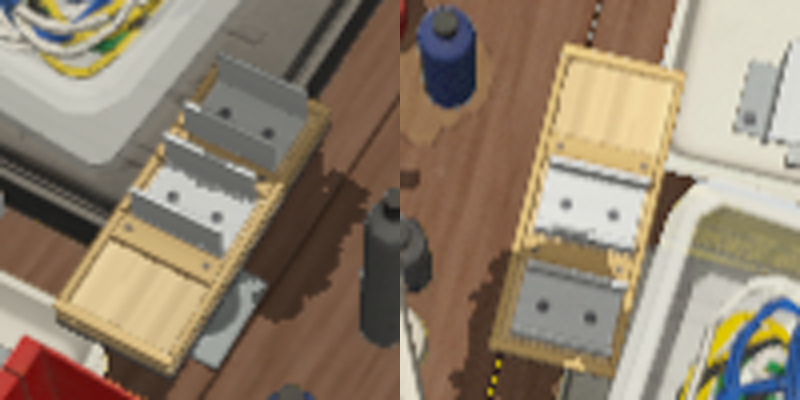

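up_a sits in lane0, in shadow, with holes at (142,306)/(190,317) in the right panel and (225,113)/(268,133) in the left. The second table channel didn't pair, so I'll check it and the lane spacing.

Run:
```python
from h import *
ct,cs=imaging.camera("top"),imaging.camera("scene")
f=lambda c,P,ox,oy:np.mean([plane(c,(x/4+ox-.4,y/4+oy-.4),.163)[:2] for x,y in P],0)
l0=(f(ct,[(142,306),(190,317)],260,145)+f(cs,[(225,113),(268,133)],200,160))/2
m=(f(ct,[(166,204),(213,215)],260,145)+f(cs,[(173,196),(217,217)],200,160))/2
print(l0,m,(l0-m)@ux,(l0-m)@uy,"vs TCP",lane(0))
for c,w in((ct,(165,205,245,285)),(cs,(360,405,190,225))):
    d=dots(c); print(d[(d[:,0]>w[0])&(d[:,0]<w[1])&(d[:,1]>w[2])&(d[:,1]<w[3])].round(1).tolist())
cv2.imwrite("pics/s3.png",np.hstack([cv2.resize(cs["image"][150:250,320:420,::-1],(400,400),interpolation=cv2.INTER_CUBIC),cv2.resize(ct["image"][215:315,140:240,::-1],(400,400),interpolation=cv2.INTER_CUBIC)]))
```

```text
[ 0.4989 -0.0382] [ 0.5709 -0.0539] -0.0737526114646915 -0.001002795683392347 vs TCP [ 0.4979 -0.0367]
[[187.9, 253.8], [187.1, 256.9], [182.4, 257.9], [177.5, 258.9], [180.3, 265.5], [189.5, 272.4]]
[[377.0, 210.1], [388.3, 210.6]]
```

View pics/s3.png

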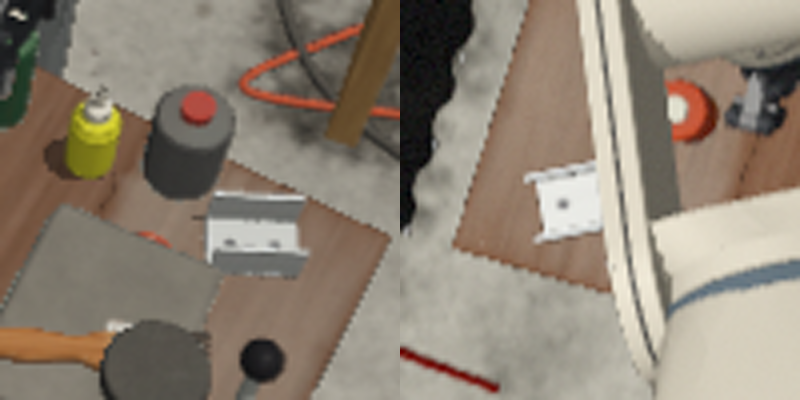

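Run:
```python
from h import *
a=1.7765; e=np.array([np.cos(a),np.sin(a)])
ct,cs=imaging.camera("top"),imaging.camera("scene")
d=dots(cs); d=d[(np.abs(d-[382.6,210.3])<8).all(1)]; print(d.round(1).tolist())
assert len(d)==2 and np.allclose(d.mean(0),[382.6,210.35],atol=1)
c=np.array([.3788,.3115])+.008*e
manip.move_to(at(c,.25),ori(a)); manip.servo_line(at(c,.07),rate=.25)
s=imaging.camera("scene"); d=dots(s); print(d[(np.abs(d-[382.6,210.3])<8).all(1)].round(1).tolist())
manip.servo_line(at(c,.043),rate=.06); print(dF())
jaws.command_gripper(.045,30); print("w",manip.get_width(),manip.get_grip_force(),dF())
manip.servo_line(at(c,.36),rate=.25); print(manip.get_width(),dF())
t=lane(2)+.008*uy
manip.move_to(at(t,.36),ori(AL)); manip.servo_line(at(t,.215),rate=.15); print(dF())
lower(t,.203,AL); print(dF(),manip.get_time())
jaws.command_gripper(.057); print(dF())
manip.servo_line(at(t,.36),rate=.2); manip.servo_line(at(t+[-.12,.12],.36),rate=.3)
ct,cs=imaging.camera("top"),imaging.camera("scene"); P=pairs(ct,cs,.028,.04); print(P)
for q in P:
    d=q[:2]-C; print("cradle frame",d@ux,d@uy)
cv2.imwrite("pics/s4.png",np.hstack([cv2.resize(cs["image"][160:260,200:300,::-1],(400,400),interpolation=cv2.INTER_CUBIC),cv2.resize(ct["image"][145:245,260:360,::-1],(400,400),interpolation=cv2.INTER_CUBIC)]));print(manip.get_time())
```

```text
[[377.0, 210.1], [388.2, 210.6]]
[]
[ 0.4  0.3 -0.4]
w 0.049572274600040635 31.4434415102005 [ 0.1  0.1 -2. ]
0.04928586001101234 [ 0.3  0.9 -1.6]
[ 0.7 -0.7 -0.7]
lowered: target 0.2030 stopped 0.2020 actual 0.2031 dF 6.5
[-2.7  0.1  5.8] 25.45
[ 0.2 -0.6 -0.4]
[[ 0.9968 -0.3497 -0.0029  1.4045  0.0282]
 [ 0.6516 -0.3042  0.2163  0.2159  0.0388]
 [ 0.6451 -0.0714  0.1595  1.3425  0.0342]
 [ 0.6415 -0.2048  0.2148  2.9002  0.034 ]
 [ 0.6163 -0.3039  0.2148  2.8774  0.0341]]
cradle frame 0.4817180597760711 -0.19203971875831033
cradle frame 0.13516189612874707 -0.22583226826862068
cradle frame 0.07623623303500898 -0.0005069595401576456
cradle frame 0.10285617777555625 -0.13121955349190456
cradle frame 0.1006679880098332 -0.23352583377900982
27.4583
```

View pics/s4.png

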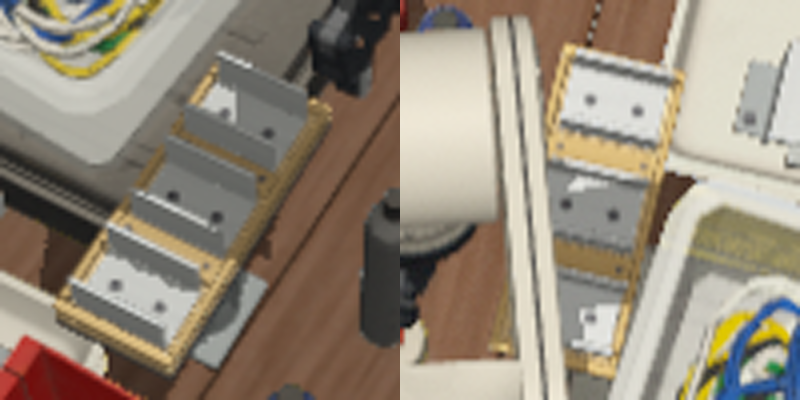

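All three open-up channels are seated in their lanes. In the left panel the hole pairs are at (225,113)/(268,133), (173,196)/(217,217) and (116,286)/(160,306). Next is the first hanging channel, arm1 to gap0.

```bash
cat >> h.py <<'E'
def hang(c,gx,ah=-.25,zt=.219):
    e=np.array([np.cos(ah),np.sin(ah)]); c=np.array(c)+.008*e
    manip.move_to(at(c,.36),ori(ah)); jaws.command_gripper(.085); manip.servo_line(at(c,.26),rate=.2); manip.servo_line(at(c,zt),rate=.06); print(dF())
    jaws.command_gripper(.045,35); print("w",manip.get_width(),manip.get_grip_force(),dF())
    manip.servo_line(at(c,zt+.04),rate=.08); manip.servo_line(at(c,.37),rate=.2); print(manip.get_width(),dF())
    t=C+gx*ux+.008*uy
    manip.move_to(at(t,.37),ori(AL)); manip.servo_line(at(t,.255),rate=.2); print(manip.get_width(),dF())
    f0=manip.get_contact_force()
    for h in np.arange(.246,.2109,-.0025):
        manip.servo_line(at(t,h),ori(AL),rate=.05); d=manip.get_contact_force()-f0
        if np.linalg.norm(d)>8: print("early",h,d.round(1)); return False
    lower(t,.204,AL); print(dF(),manip.get_time()); return True
E
python3 - <<'E'
from h import *
hang((.6415,-.2048),-.037)
E
```

```text
[ 0.4 -0.3 -0.3]
w 0.04956003689978935 36.79641030728817 [1.  0.7 2.7]
0.04903523005132308 [ 0.5  0.2 -2.1]
0.04925044661112817 [ 0.5  0.3 -1. ]
lowered: target 0.2040 stopped 0.2040 actual 0.2044 dF 5.4
[-0.7  0.5  4. ] 40.2833
```

Run:
```python
from h import *
p=manip.get_position(); manip.servo_line([p[0],p[1],.2025],rate=.03); print(manip.get_position(),dF())
jaws.command_gripper(.057); print(dF())
manip.servo_line([p[0],p[1],.30],rate=.2)
ok=hang((.6163,-.3039),.038); print(ok)
if ok:
    p=manip.get_position(); manip.servo_line([p[0],p[1],.2025],rate=.03); print(manip.get_position(),dF())
    jaws.command_gripper(.056); print(dF()); manip.servo_line([p[0],p[1],.36],rate=.2); manip.servo_line([p[0]-.1,p[1]+.2,.36],rate=.3)
ct,cs=imaging.camera("top"),imaging.camera("scene"); P=pairs(ct,cs,.028,.04)
for q in P: d=q[:2]-C; print(q,"cradle frame",d@ux,d@uy)
cv2.imwrite("pics/s5.png",np.hstack([cv2.resize(cs["image"][160:260,200:300,::-1],(400,400),interpolation=cv2.INTER_CUBIC),cv2.resize(ct["image"][145:245,260:360,::-1],(400,400),interpolation=cv2.INTER_CUBIC)]));print(manip.get_time())
```

```text
[ 0.5373 -0.0376  0.204 ] [-4.   0.1 14.4]
[0.1 0.2 0.5]
[ 1.1 -0.6 -0.4]
w 0.04958684654903114 36.68296158313751 [-0.3  0.6  3.9]
0.04930412783844505 [-0.6  0.  -1.9]
0.04923986893161044 [-0.2 -0.9 -0.6]
lowered: target 0.2040 stopped 0.2040 actual 0.2045 dF 5.1
[-2.   0.6  3.3] 54.1333
True
[ 0.6104 -0.0545  0.2039] [-3.9  0.5 10. ]
[ 0.1 -0.1  0.8]
[ 0.6453 -0.0715  0.1597  1.3413  0.0343] cradle frame 0.07639318746533322 -0.0005290918578049163
[ 0.609  -0.0648  0.1992  1.3334  0.0341] cradle frame 0.03946619068891809 -0.0021870489901509617
56.5583
```

View pics/s5.png

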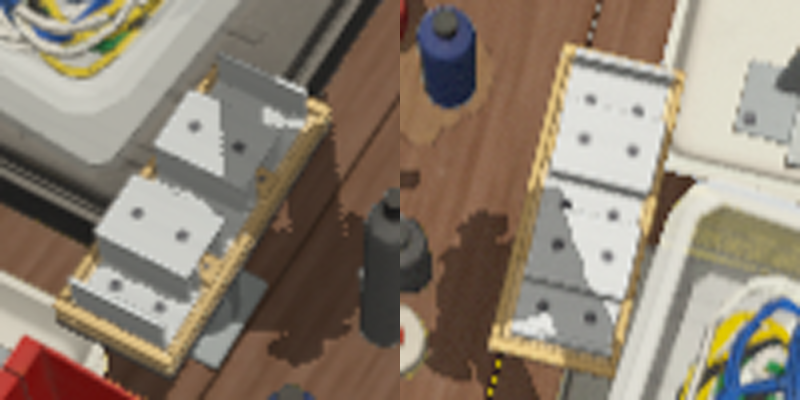

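Both down channels are nested over the two gaps; the webs are level and the ends line up with those below. Now the valve: in the s1 crop the lever runs from the knob at (582,360) to its foot at about (537,462). The block's outer edge runs from (540,530) to (582,440).

Run:
```python
from h import *
ct,cs=imaging.camera("top"),imaging.camera("scene")
f=lambda x,y:(x/4+240-.4,y/4+150-.4)
k=plane(cs,f(582,360),.15); p=plane(cs,f(537,462),.046); print(k,p,np.arctan2(*(p-k)[[1,0]]))
for z in(0.,.036):
    a,b=plane(cs,f(540,530),z),plane(cs,f(582,440),z); print(a,b,np.linalg.norm(a-b),np.arctan2(*(a-b)[[1,0]]))
cv2.imwrite("pics/v.png",np.hstack([cv2.resize(cs["image"][225:295,340:410,::-1],(400,400),interpolation=cv2.INTER_CUBIC),cv2.resize(ct["image"][170:230,150:210,::-1],(400,400),interpolation=cv2.INTER_CUBIC)]))
```

```text
[0.5514 0.3184 0.15  ] [0.5849 0.3122 0.046 ] -0.18246546373716252
[0.6153 0.3278 0.    ] [0.5387 0.3452 0.    ] 0.07859006507986288 -0.2233267081012722
[0.63   0.3241 0.036 ] [0.5554 0.341  0.036 ] 0.0765176394893398 -0.22332670810127261
```

View pics/v.png

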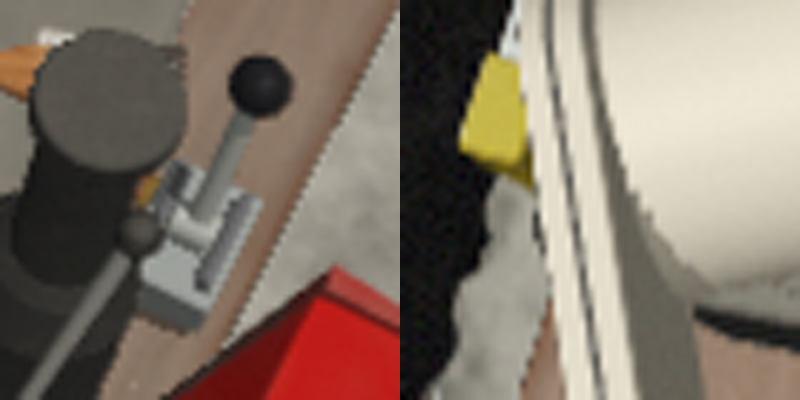

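The lever leans toward the robot, with the knob at (260,86) in the left panel, and the valve's yaw is about -0.21. Before approaching I'll locate the black post, the rod with the grey ball and the yellow block.

Run:
```python
from h import *
ct,cs=imaging.camera("top"),imaging.camera("scene")
T=lambda x,y:(x/2.96+150,y/2.96+115); S=lambda x,y:(x*.175+340,y*.175+225)
print("head",tri(ct,T(115,55),cs,S(110,100)))
print("post base",plane(ct,T(178,140),0),plane(ct,T(200,150),0))
print("yellow",tri(ct,T(55,218),cs,S(150,190)))
print("rod end",tri(ct,T(155,0),cs,S(137,232)),tri(ct,T(205,95),cs,S(137,232)))
for p in((.50,.33,.2),(.50,.33,.145),(.60,.31,.145)): print(manip.solve_ik(p,ori(-.21)))
```

```text
head (array([0.6853, 0.2412, 0.37  ]), np.float64(0.001205299108991181))
post base [0.7046 0.2474 0.    ] [0.6938 0.2232 0.    ]
yellow (array([0.6002, 0.3109, 0.1365]), np.float64(0.06253934656606226))
rod end (array([0.7343, 0.2378, 0.3565]), np.float64(0.050114400123295384)) (array([0.6857, 0.2284, 0.2423]), np.float64(0.08576378585146346))
[ 0.5635  0.4502  1.728  -0.      0.9634  2.3443]
[ 0.5635  0.5256  1.7573 -0.      0.8587  2.3443]
[ 0.4593  0.6204  1.5754 -0.      0.9458  2.2401]
```

Run:
```python
from h import *
ct,cs=imaging.camera("top"),imaging.camera("scene")
P=lambda p:((proj(ct,p)-[150,115])*2.96).round()
for p in((.62,.33,.036),(.62,.28,.036),(.555,.341,.036),(.555,.29,.036)): print(p,P(p))
for z in(-.3,-.1,0,.1,.2,.3,.4,.5,.6,.7,.8): 
    q=plane(ct,(55/2.96+150,218/2.96+115),z); print(z,q,proj(cs,q).round())
a=cv2.imread("pics/top0.png")[165:235,140:240]; b=cv2.imread("pics/scene0.png")[220:360,350:490]
cv2.imwrite("pics/y.png",np.hstack([cv2.resize(a,(460,322),interpolation=cv2.INTER_CUBIC),cv2.resize(b,(322,322),interpolation=cv2.INTER_CUBIC)]))
```

```text
(0.62, 0.33, 0.036) [ 91. 210.]
(0.62, 0.28, 0.036) [139. 210.]
(0.555, 0.341, 0.036) [ 78. 271.]
(0.555, 0.29, 0.036) [127. 272.]
-0.3 [ 0.6703  0.4528 -0.3   ] [393. 338.]
-0.1 [ 0.6348  0.4021 -0.1   ] [392. 306.]
0 [0.6171 0.3767 0.    ] [391. 287.]
0.1 [0.5994 0.3513 0.1   ] [391. 266.]
0.2 [0.5817 0.3259 0.2   ] [390. 242.]
0.3 [0.564  0.3005 0.3   ] [389. 216.]
0.4 [0.5462 0.2751 0.4   ] [388. 186.]
0.5 [0.5285 0.2497 0.5   ] [386. 151.]
0.6 [0.5108 0.2243 0.6   ] [385. 111.]
0.7 [0.4931 0.1989 0.7   ] [383.  64.]
0.8 [0.4754 0.1735 0.8   ] [381.   8.]
```

View pics/y.png

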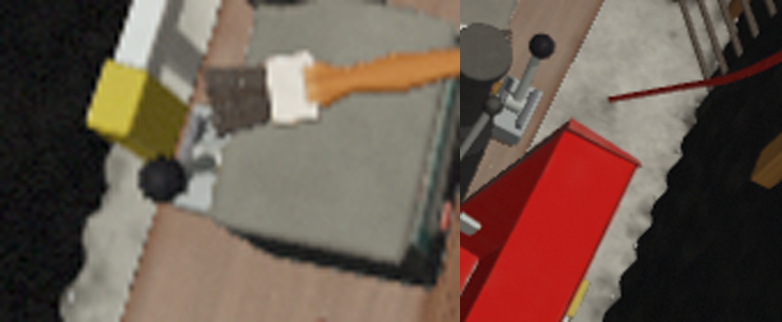

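The yellow block lies beyond the table edge and below table height, so it's out of the way. The post stands at about (0.69, 0.24), clear of the push, so I can push the lever now.

Run:
```python
from h import *
a=-.21; v=np.array([np.cos(a),np.sin(a)]); n=np.array([-v[1],v[0]]); K=np.array([.550,.318])+.003*n; s=K-.045*v
jaws.command_gripper(0.0)
manip.move_to(at(s,.34),ori(a)); manip.servo_line(at(s,.167),rate=.15); f0=manip.get_contact_force(); print(manip.get_width(),dF())
for d in np.arange(.012,.0741,.003):
    manip.servo_line(at(s+d*v,.167),ori(a),rate=.06); f=manip.get_contact_force()-f0; print(round(d,3),round(f[:2]@v,1),round(f[2],1))
    if np.linalg.norm(f)>25: break
e=manip.get_position()[:2]
manip.servo_line(at(e-.03*v,.167),rate=.15); manip.servo_line(at(e-.06*v,.36),rate=.2); manip.servo_line(at(e-.10*v+[-.05,.12],.36),rate=.25)
ct,cs=imaging.camera("top"),imaging.camera("scene")
for c,w in((ct,(150,205,165,215)),(cs,(360,400,228,262))):
    x0,x1,y0,y1=w; m=(c["image"][y0:y1,x0:x1].max(2)<60).astype(np.uint8); k,l,st,ce=cv2.connectedComponentsWithStats(m); print([(ce[i]+[x0,y0],st[i,2:]) for i in range(1,k) if 40<st[i,4]<150])
print(pairs(ct,cs,.028,.04),manip.get_time())
cv2.imwrite("pics/e.png",cv2.resize(cs["image"][150:290,195:415,::-1],None,fx=3.6,fy=3.6,interpolation=cv2.INTER_CUBIC))
```

```text
0.00031542172135827143 [ 1.4  0.4 -0.3]
0.012 -1.8 -0.4
0.015 -2.1 0.5
0.018 -2.9 0.4
0.021 -4.9 2.3
0.024 -7.3 3.7
0.027 -8.8 4.2
0.03 -9.2 4.8
0.033 -10.5 6.3
0.036 -10.4 6.8
0.039 -10.1 7.3
0.042 -8.4 4.7
0.045 -5.1 2.6
0.048 -1.4 0.6
0.051 -1.0 0.6
0.054 -1.6 0.7
0.057 -0.9 0.4
0.06 -1.6 0.8
0.063 -1.1 0.3
0.066 -2.1 0.3
0.069 -1.9 -0.0
0.072 -1.5 0.7Traceback (most recent call last):
  File "<stdin>", line 9, in <module>
host.IKError: the arm cannot follow that straight line within its joint ranges
```

Run:
```python
from h import *
p=manip.get_position(); print(p)
if p[2]<.3: manip.servo_line([p[0],p[1],.32],rate=.2)
j=manip.get_joint_positions(); j[0]+=.45; manip.set_joints(j); print(manip.get_position())
ct,cs=imaging.camera("top"),imaging.camera("scene")
for c,w in((ct,(150,205,165,215)),(cs,(360,400,228,275))):
    x0,x1,y0,y1=w; m=(c["image"][y0:y1,x0:x1].max(2)<60).astype(np.uint8); k,l,st,ce=cv2.connectedComponentsWithStats(m); print([(ce[i]+[x0,y0],st[i,2:]) for i in range(1,k) if 40<st[i,4]<150])
for q in pairs(ct,cs,.028,.04): print(q,(q[:2]-C)@ux,(q[:2]-C)@uy)
print(manip.get_time())
cv2.imwrite("pics/e.png",np.hstack([cv2.resize(cs["image"][150:300,200:400,::-1],(400,300),interpolation=cv2.INTER_CUBIC),cv2.resize(ct["image"][125:275,160:360,::-1],(400,300),interpolation=cv2.INTER_CUBIC)]))
```

```text
[0.5182 0.3274 0.3587]
[0.325  0.5196 0.3584]
[(array([180.4861, 183.4167]), array([10, 10, 72], dtype=int32))]
[(array([362.5696, 262.9494]), array([ 9, 23, 79], dtype=int32)), (array([375.6915, 258.0638]), array([11, 11, 94], dtype=int32))]
[ 0.6453 -0.0715  0.1597  1.3425  0.0343] 0.07640353445229986 -0.0005602660628870638
[ 0.609  -0.0647  0.1993  1.3334  0.0341] 0.0394770726526152 -0.002169931874349003
[ 0.5359 -0.0476  0.1995  1.3465  0.0342] -0.035624479426370426 -0.0019786352268369818
68.3333
```

View pics/e.png

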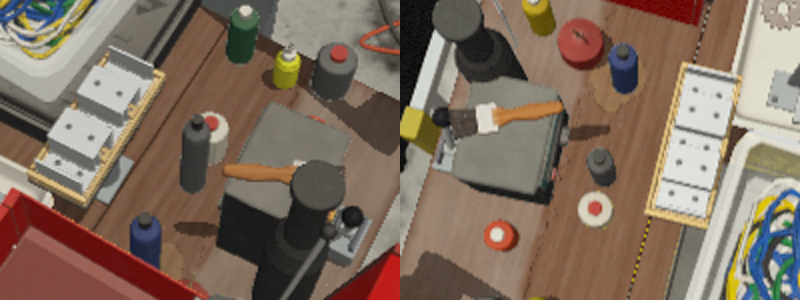

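The bundle is nested, the oil can is upright at (580,42), and the knob now leans away at (352,215) in the left panel and (440,117) in the right. I'm handing in.

Run:
```python
from h import *
c=imaging.camera("top"),imaging.camera("scene"); print(tri(c[0],(180.5,183.4),c[1],(375.7,258.1))); print(sign_off())
```

```text
(array([0.6074, 0.3054, 0.1443]), np.float64(0.0025550240789103808))
the job is handed in; nothing more can be done
None
```

I handed the job in at about 68 s: all five channels are nested in the cradle, the lever snapped past its detent into the float notch (the knob moved about 59 mm), and the oil can is still standing.

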